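# Pull a snug knob cap off a control box and set it on its rest

### The arm

A 6-joint arm with a two-finger parallel gripper is mounted at the origin on a cart in front of the work surface, level with it; the furniture and walls round the work are solid. World frame = base frame: x ahead of the robot, y to its left, z up, the work surface at z = 0. Lengths are in m, angles in degrees, forces in N, time in s.
With the tool pointing down it reaches from about 0.3 to 0.825 m from the base axis. Payload 5.4 kg.
Tool frame: the origin (TCP) lies on the centre line of the jaws, within the pads' length; the fingertips stand 19 mm ahead of it and the grasp point (between the pads) is the TCP; z points along the fingers, y is the line along which they close (so a half turn about z gives the same grasp; the last joint's range is limited). The gripper opens to 92 mm and grips with 3 to 60 N. Pads are 20 mm wide; open, the fingers measure 128 mm over their backs; the gripper's body (75 mm by 189 mm) begins 69 mm behind the grasp point.
Start: joints at [58.837, 9.076, 91.501, -0, 79.423, -12.038], TCP at [0.188, 0.543, 0.234] pointing down, gripper open.
Joint ranges: [-166.64, 166.64], [-54.1, 131.32], [10.49, 154.53], [-73.88, 253.88], [9.74, 151.15], [-171.62, 171.62]. Speed limits (degrees/s): [147.25, 147.25, 180, 180, 180, 180].

### API

Orientations are given as a 3x3 rotation matrix whose columns are the frame's x, y, z axes.
In Python, from bench import ctrl, vision, job gives the robot as it stands.
- The arm moves only by the tool drive_tool, never from a script. Its argument "moves" is a list of rows, each a list of 7 numbers: the shift along the tool's x, y, z each as a share of 0.05 m, from -1 to 1, then the turn, a rotation vector about the tool's x, y, z each as a share of 0.5 rad, from -1 to 1, then the opening, from -1 (shut) to 1 (fully open). A call has 1 to 12 rows; each row shifts and turns the commanded pose from where the row before left it, along the tool's axes as they then stand; what a row does not reach is not made up. A row lasts 1/8 s, in which the tool goes at most 62.5 mm and 10.7 degrees, less where a joint would pass 70% of its speed; a pose out of reach is approached as far as the arm can. A call with a number of a shift or a turn outside -1 to 1 is refused whole. A call with a gripper value outside its range is refused whole. The fingers move at their own pace and stop on an object; the grip force is fixed at half the most. Time passes only in rows, so rows that do not move let the fingers close. It gives the time, the measured TCP pose, the force, the opening and the grip force at its end, in the units of the state.
- ctrl.read_state(): the state, without advancing time (a new reading comes with each control period).
- vision.grab_frame(name): name is "scene" or "top"; returns a dict with "image" (480x640x3 uint8, red, green, blue), "fx", "fy", "cx", "cy" (pixels), "cam_to_world" (4x4, takes a point from camera to world coordinates). Camera axes: x right, y up, looking along -z (the intrinsics and any distortion apply to the point x, -y, -z); pixel columns grow to the right and rows downward; lengths in m; the calibration is good to about 2 mm. A picture is of the moment at which its call begins. There is no depth.
- job.job_done(): hands the job in; it is judged then, once.
The state is a dict: "clock": time; "q": joint angles; "joint_velocities": joint speeds; "effort": joint torques, N m; "tcp_pos": TCP position; "tool_rot": TCP orientation; "contact_force": force on the tool from outside, world axes, zero at the start; "torque": the same for the moment, N m; "opening": opening from 0.0 (shut) to 1.0 (fully open); "finger_force": force on a finger pad.
Only numpy, scipy, OpenCV 4.12 (cv2) and the standard library are available. Lean on these libraries where they do the work, as an engineer would, in place of code of your own. Each camera call takes 0.05 s, during which the arm holds its last target. There are 200 camera calls.

### The job

The bar-shaped knob cap has to come off the control box for washing. Pick up the C-shaped puller, slide its fork under the rim of that cap and pull straight up until the cap pops off its stem, then carry it on the fork to the two-rail rest and lower it so that the cap sits flat on the middle of the two rails. Draw the puller out and stand it upright on the worktop again; never touch the cap with the gripper, never drop it, and leave the other two caps, the timer and the marker alone.

Things in the scene. Friction and masses are not known exactly. Their poses are not given: they have to be found in the camera images.
- puller: C-shaped cap puller, 160 g, loose, standing upright; origin at its underside straight below the grip, x along the fork to its open end, z up. Grey upright grip over the slot: 26 mm in x, 16 mm in y, 75 to 137 mm above the underside; pinch it across y, 110 mm up. Steel top arm at 66 to 75 mm, spine at x = -48 to -40 mm (20 mm wide), fork at the bottom (see puller_seat).
- puller_seat (a point): middle of the fork's slot straight below the grip, level with the fork's upper face, 5 mm above the puller's underside; belongs under the cap's centre. Fork: two prongs 5 mm thick, 7 mm wide, 42 mm over their outsides, slot 28 mm wide, open from x = -32 mm to the tips at x = +31 mm
- cap_bar: the cap to remove: black knob cap with a straight bar grip (54 x 13 mm from above) on a round hub, 34 mm high in all, about 60 g; lowest is a round rim 64 mm across, 6 mm thick. Origin: centre of its underside, z up. Sprung balls in its stem hold it: it takes about 6 to 12 N straight up and pops off in the first 5 mm; the stem reaches 21 mm up into it
- cap_round: like cap_bar but with a plain round grip of 44 mm diameter, 30 mm high over all; stays on its stem
- cap_cross: like cap_bar but with a four-armed cross grip 46 mm across, 30 mm high over all; stays on its stem
- control_box: steel box fixed to the worktop, 88 (x) x 228 (y) x 45 mm high, origin at its underside's centre, front to -x. Three stems on top at y = +75, 0, -75 mm; which cap is on which varies. Cap undersides are 61 mm above the worktop, on round feet 20 mm across: the fork goes into the 16 mm gap from the front, along the box's +x, a prong on either side of the foot
- rest: steel two-rail rest fixed to the worktop, origin at the centre of its underside. Base plate 90 x 72 x 6 mm; two rails along its x, 80 mm long and 8 mm wide, with their tops 46 mm above the worktop and 50 mm clear between them, open at both ends: the fork fits between the rails, a cap's rim lies across them
- rest_mid (a point): the middle of the rest at the level of the rail tops, 46 mm above the worktop; the removed cap's origin belongs here
- kitchen_timer: white kitchen timer lying on the worktop, 62 x 62 x 20 mm, bystander
- marker: marker pen lying on the worktop, 135 x 17 x 16 mm, bystander
Mind the look-alikes: they are no part of the job. Leave any green or orange look-alike of the cap_bar alone.

How it is judged:
By the outcome, as a careful person would: the job done as asked, in the order asked, and still so for the second after the job is handed in, with the robot touching nothing.
It also fails if it takes over 64 s, if anything falls off the work surface, if the arm or the gripper's body presses on something with over 40 N, if the wrist force passes 120 N, or if a joint passes its speed limit or range.

## Working session

There is one attempt and no reset: what is moved stays moved. The work goes in short steps, Python scripts to look and compute and a tool call to move; the robot and the scene stay as the last step left them, time stands still between calls to the robot, and variables do not carry over. Pictures are saved under pics/ and viewed, at most 10 in all, crops included, and the job is handed in when it is done.

Besides the shell and the picture viewer there is one more tool, called after "Request:" as a command line: name --pt "numbers of a row" for each row, then --argument value for the rest. drive_tool: Moves the arm, as the interface text tells. Its arguments: {"type":"object","properties":{"moves":{"type":"array","items":{"type":"array","items":{"type":"number","minimum":-1,"maximum":1}}}},"required":["moves"]}

```bash
ls; mkdir -p pics
cat > h.py <<'E'
import numpy as np, cv2
from bench import ctrl, vision, job
def grab(n, save=None):
    f=vision.grab_frame(n)
    if save: cv2.imwrite('pics/'+save, f['image'][:,:,::-1])
    return f
def ray(f,u,v):
    M=np.array(f['cam_to_world']); d=M[:3,:3]@np.array([(u-f['cx'])/f['fx'],-(v-f['cy'])/f['fy'],-1])
    return M[:3,3],d
def onz(f,u,v,z):
    o,d=ray(f,u,v); return o+d*(z-o[2])/d[2]
def proj(f,p):
    M=np.array(f['cam_to_world']); c=M[:3,:3].T@(np.array(p)-M[:3,3])
    return np.array([f['cx']+f['fx']*c[0]/-c[2], f['cy']-f['fy']*c[1]/-c[2]])
E
python3 - <<'E'
from h import *
for n in('scene','top'):
    f=grab(n,n+'0.png'); print({k:f[k] for k in f if k!='image'})
s=ctrl.read_state(); print(s)
E
```

```text
pics
{'fx': 435.91919349707916, 'fy': 435.91919349707916, 'cx': 318.0500183668008, 'cy': 239.04080423924032, 'cam_to_world': array([[ 0.43773566,  0.57468869, -0.69146251, -0.10808527],
       [-0.89900771,  0.26852334, -0.34594848, -0.45515178],
       [-0.01313886,  0.77306411,  0.63419181,  0.65166848],
       [ 0.        ,  0.        ,  0.        ,  1.        ]])}
{'fx': 551.4221717942007, 'fy': 551.4221717942007, 'cx': 317.8929508195915, 'cy': 240.7012257571878, 'cam_to_world': array([[-0.02114334,  0.9852734 , -0.16967406,  0.36087344],
       [-0.99974046, -0.02227592, -0.00477399, -0.15699192],
       [-0.00848333,  0.16952908,  0.98548867,  1.22880008],
       [ 0.        ,  0.        ,  0.        ,  1.        ]])}
{'clock': 0.1, 'q': array([ 5.88369820e+01,  9.10863688e+00,  9.15629544e+01, -2.64432644e-04,
        7.94239123e+01, -1.20385139e+01]), 'joint_velocities': array([-0.06366239, -0.05806944, -0.06454462, -0.08994512, -0.04919815,
       -0.10437105]), 'effort': array([-1.05633633e-03, -3.86510825e+01, -3.22955668e+01,  7.02042296e-02,
        3.41081049e-02, -4.19547473e-05]), 'tcp_pos': array([0.1881328 , 0.54279662, 0.23273882]), 'tool_rot': array([[-9.44809014e-01,  3.27620498e-01, -8.58671749e-04],
       [ 3.27621443e-01,  9.44807996e-01, -1.42867034e-03],
       [ 3.43218246e-04, -1.63113989e-03, -9.99998611e-01]]), 'contact_force': array([-0.25048151, -0.26658964, -0.53854446]), 'torque': array([-0.02089765,  0.00446366, -0.00855572]), 'finger_force': 0.0, 'opening': 1.0053008804516848}
```

View pics/scene0.png

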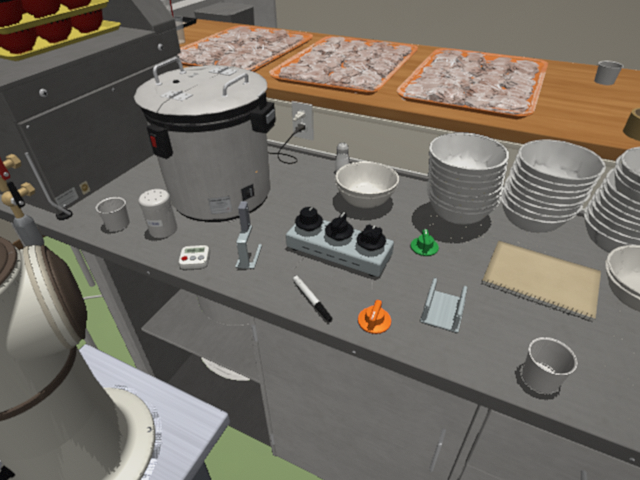

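View pics/top0.png

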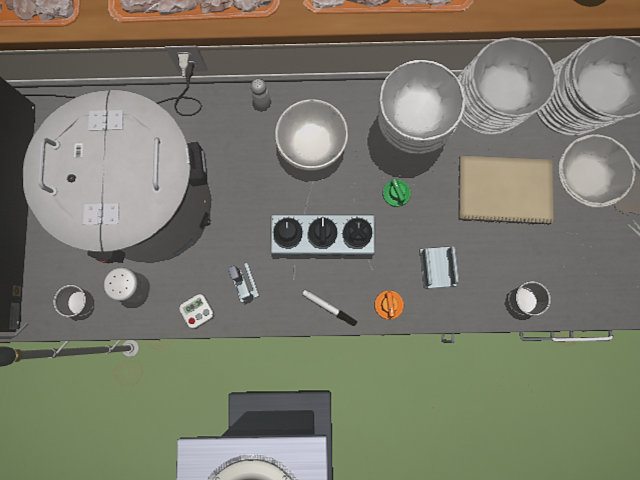

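The top view shows the control box with three black caps at about (288,232), (322,232) and (357,233), the puller at (243,283), the rest at (439,268), the timer at (196,311) and the marker at (330,307). The green (397,192) and orange (389,305) look-alikes are off the box. I'll enlarge the caps, puller and rest to identify the bar cap.

Run:
```python
from h import *
t=cv2.imread('pics/top0.png'); s=cv2.imread('pics/scene0.png')
r=lambda im,x,y,w,h,W,H: cv2.resize(im[y:y+h,x:x+w],(W,H),interpolation=cv2.INTER_CUBIC)
A=r(t,263,205,120,60,600,300)   # x5
B=r(t,218,255,50,75,200,300)  #x4
C=r(s,280,195,120,80,450,300) #x3.75
D=r(t,410,238,58,60,290,300); 
E=np.zeros((300,60,3),np.uint8)
cv2.imwrite('pics/c1.png',np.vstack([np.hstack([A,B]),np.hstack([C,D,E])]))
```

```text
(no output)
```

View pics/c1.png

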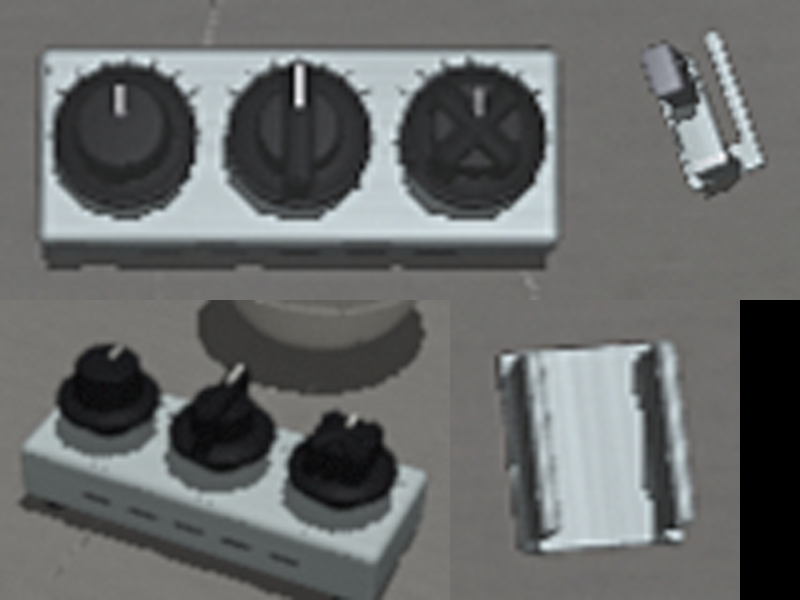

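The three black candidates are round grip (288,232), straight bar (322,232) and four-armed cross (357,233). The middle one fits: it is black, on the box and has a straight bar. Green and orange are look-alikes. The puller's spine is toward the robot and its fork opens away. Next I'll fit poses by silhouette in both views.

```bash
cat > fit.py <<'E'
from h import *
from scipy.optimize import minimize
def box(x0,x1,y0,y1,z0,z1): return np.array([[x,y,z] for x in(x0,x1) for y in(y0,y1) for z in(z0,z1)])
def cyl(cx,cy,r,z0,z1):
    a=np.linspace(0,2*np.pi,24,endpoint=False); return np.array([[cx+r*np.cos(t),cy+r*np.sin(t),z] for t in a for z in(z0,z1)])
PULL=[box(-.013,.013,-.008,.008,.075,.137),box(-.048,.013,-.010,.010,.066,.075),box(-.048,-.040,-.010,.010,0,.075),
 box(-.048,-.032,-.021,.021,0,.005),box(-.032,.031,.014,.021,0,.005),box(-.032,.031,-.021,-.014,0,.005)]
REST=[box(-.045,.045,-.036,.036,0,.006),box(-.04,.04,.025,.033,0,.046),box(-.04,.04,-.033,-.025,0,.046)]
CBOX=[box(-.044,.044,-.114,.114,0,.045)]+[cyl(0,y,.032,.061,.067) for y in(.075,0,-.075)]
S=4
def render(f,roi,model,p):
    x0,y0,w,h=roi; m=np.zeros((h*S,w*S),np.uint8); c,s=np.cos(p[2]),np.sin(p[2]); R=np.array([[c,-s,0],[s,c,0],[0,0,1]])
    for B in model:
        q=np.array([proj(f,R@b+[p[0],p[1],0]) for b in B]); q=((q-[x0,y0]+.5)*S*16).astype(np.int32)
        cv2.fillConvexPoly(m,cv2.convexHull(q),1,shift=4)
    return m
def mask(f,roi,thr,fn):
    x0,y0,w,h=roi; im=f['image'][y0:y0+h,x0:x0+w].astype(int); bg=np.median(np.vstack([im[0],im[-1],im[:,0],im[:,-1]]),0)
    return cv2.resize(fn(im-bg,thr).astype(np.uint8),None,fx=S,fy=S,interpolation=cv2.INTER_NEAREST)
ab=lambda d,t: np.abs(d).max(2)>t
br=lambda d,t: d.min(2)>t
def fit(views,model,p0,fn,thr,name=None):
    ms=[mask(f,r,thr,fn) for f,r in views]
    def cost(u):
        p=[u[0]/1e3,u[1]/1e3,u[2]/50]; c=0
        for (f,r),m in zip(views,ms):
            q=render(f,r,model,p); c+=1-(q&m).sum()/(q|m).sum()
        return c
    u0=np.array([p0[0]*1e3,p0[1]*1e3,p0[2]*50]); b=None
    for k in range(3):
        o=minimize(cost,u0,method='Nelder-Mead',options=dict(initial_simplex=u0+np.array([[0,0,0],[8,0,3],[0,8,-3],[-5,-5,6]])/(k+1),xatol=.05,fatol=1e-4)); u0=o.x
    p=[u0[0]/1e3,u0[1]/1e3,u0[2]/50]; 
    if name:
        cv2.imwrite('pics/'+name,np.hstack([cv2.resize(np.dstack([render(f,r,model,p)*255,m*0,m*255]),(400,400)) for (f,r),m in zip(views,ms)]))
    return p,o.fun
E
python3 - <<'E'
from fit import *
t=grab('top'); s=grab('scene')
J=[('pull',PULL,(222,255,45,55),(228,194,40,82),onz(t,246,283,0),-.2),('rest',REST,(412,238,56,58),(412,270,64,70),onz(t,439,268,.02),0.),('box',CBOX,(262,206,122,62),(278,197,122,80),onz(t,323,234,.045),0.)]
for n,M,r1,r2,g,y in J:
  for fn,th in((ab,18),(br,25)):
    if n=='box' : fn,th=ab,th+8
    for V in ([(t,r1),(s,r2)],[(t,r1)],[(s,r2)]):
        p,c=fit(V,M,[g[0],g[1],y],fn,th,(n+'.png') if len(V)==2 and fn is ab else None); print(n,fn is ab,len(V),np.round(p[:2],4),round(np.degrees(p[2]),1),round(c,3))
cv2.imwrite('pics/ov.png',np.vstack([cv2.resize(cv2.imread('pics/%s.png'%n),(400,200)) for n in('pull','rest','box')]))
E
```

```text
pull True 2 [0.4893 0.0187] 20.4 0.632
pull True 1 [0.4892 0.0187] 20.6 0.208
pull True 1 [0.4899 0.019 ] 19.9 0.422
pull False 2 [0.4967 0.0095] -0.5 1.52
pull False 1 [0.4962 0.0101] -0.5 0.645
pull False 1 [0.489  0.0091] -3.9 0.873
rest True 2 [ 0.5064 -0.4161] 3.3 0.194
rest True 1 [ 0.5067 -0.4155] 3.2 0.075
rest True 1 [ 0.5063 -0.4165] 2.7 0.115
rest False 2 [ 0.5072 -0.4172] 3.3 0.709
rest False 1 [ 0.5067 -0.4175] 3.0 0.374
rest False 1 [ 0.5118 -0.4168] 3.4 0.329
box True 2 [ 0.5786 -0.1608] -1.3 0.351
box True 1 [ 0.5781 -0.1597] -1.3 0.088
box True 1 [ 0.5786 -0.1603] -1.2 0.264
box True 2 [ 0.5786 -0.1617] -1.3 0.481
box True 1 [ 0.5786 -0.1606] -1.3 0.11
box True 1 [ 0.5783 -0.1603] -1.3 0.37
```

View pics/ov.png

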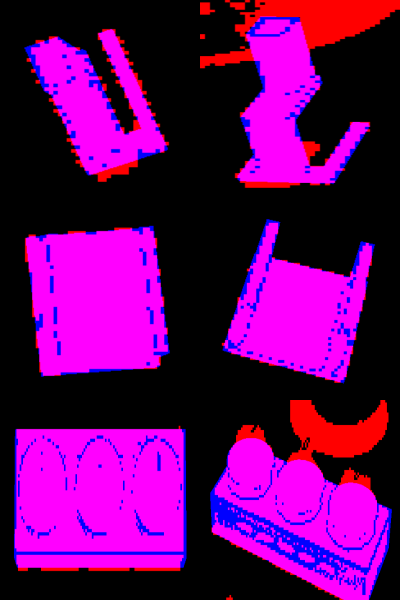

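Run:
```python
from h import *
t=grab('top'); s=grab('scene')
def tri(a,b):
    o1,d1=ray(t,*a);o2,d2=ray(s,*b);A=np.stack([d1,-d2],1);k=np.linalg.lstsq(A,o2-o1,rcond=None)[0]
    p,q=o1+k[0]*d1,o2+k[1]*d2; return ((p+q)/2).round(3),np.linalg.norm(p-q).round(3)
print('lid grip right',tri((156,164),(252,75)),'left',tri((47,167),(168,68)))
print('R handle',tri((200,163),(264,117)))
print('bottom pts',[onz(s,*p,0).round(3) for p in((190,213),(215,217),(245,210),(268,192))])
h=.22
for h in(.2,.25,.3):
  print(h,[onz(t,*p,h)[:2].round(3) for p in((24,165),(189,165),(106,90),(106,250),(206,163))])
print('shaker',onz(s,160,236,0).round(3),'orange',onz(t,389,305,.01).round(3), 'marker',onz(t,305,293,.01).round(3),onz(t,354,322,.01).round(3))
```

```text
lid grip right (array([0.662, 0.101, 0.337]), np.float64(0.038)) left (array([0.656, 0.306, 0.326]), np.float64(0.004))
R handle (array([0.681, 0.067, 0.241]), np.float64(0.007))
bottom pts [array([0.558, 0.243, 0.   ]), array([0.571, 0.175, 0.   ]), array([0.629, 0.122, 0.   ]), array([0.726, 0.112, 0.   ])]
0.2 [array([0.701, 0.417]), array([0.693, 0.095]), array([0.852, 0.264]), array([0.529, 0.25 ]), array([0.696, 0.062])]
0.25 [array([0.684, 0.389]), array([0.677, 0.083]), array([0.828, 0.243]), array([0.521, 0.23 ]), array([0.68 , 0.052])]
0.3 [array([0.668, 0.361]), array([0.661, 0.071]), array([0.805, 0.223]), array([0.513, 0.21 ]), array([0.664, 0.041])]
shaker [0.452 0.248 0.   ] orange [ 0.424 -0.304  0.01 ] marker [ 0.454 -0.12   0.01 ] [ 0.389 -0.226  0.01 ]
```

```bash
cat > go.py <<'E'
from h import *
from scipy.spatial.transform import Rotation as Ro
def pos(): 
    s=ctrl.read_state(); return s,np.array(s['tcp_pos']),np.array(s['tool_rot'])
def plan(xyz,pyaw):   # puller-frame yaw, tool x = -puller x
    s,p,R=pos(); a=np.radians(pyaw); T=np.array([[-np.cos(a),-np.sin(a),0],[-np.sin(a),np.cos(a),0],[0,0,-1]])
    d=R.T@(np.array(xyz)-p); r=Ro.from_matrix(R.T@T).as_rotvec()
    print('t',s['clock'],'tcp',p.round(4),'shift shares',(d/.05).round(2),'turn shares',(r/.5).round(3),'shift shares after turn',(T.T@(np.array(xyz)-p)/.05).round(2),'F',np.round(s['contact_force'],1),'q',np.round(s['q'],1))
E
python3 -c "
from go import *
plan([.489,.0187,.215],20.4)"
```

```text
t 0.3 tcp [0.1883 0.5431 0.2333] shift shares [-9.12 -7.94  0.37] turn shares [-1.00e-03 -1.00e-03 -1.38e+00] shift shares after turn [ -1.98 -11.93   0.37] F [-0.3 -0.1 -0.1] q [ 58.8   9.1  91.5   0.   79.4 -12. ]
```

Request:
drive_tool --pt "-0.7 -0.6 0 0 0 0 1" --pt "-0.7 -0.6 0 0 0 0 1" --pt "-0.7 -0.6 0 0 0 0 1" --pt "-0.7 -0.6 0 0 0 0 1" --pt "-0.7 -0.6 0 0 0 0 1" --pt "-0.7 -0.6 0 0 0 0 1" --pt "-0.7 -0.6 0 0 0 0 1" --pt "-0.7 -0.6 0 0 0 0 1" --pt "-0.7 -0.6 0 0 0 0 1" --pt "-0.7 -0.6 0 0 0 0 1" --pt "-0.7 -0.6 0 0 0 0 1" --pt "-0.7 -0.6 0 0 0 0 1"

```text
clock: 1.8
tcp_pos: [0.4679, 0.0641, 0.2337]
tool_rot: [[-0.945, 0.328, 0.0], [0.328, 0.945, 0.0], [-0.0, 0.0, -1.0]]
contact_force: [0.7, -0.3, -0.3]
opening: 0.996
finger_force: 0.0
```

Request:
drive_tool --pt "-0.4 -0.4 0 0 0 -0.3 1" --pt "0 0 0 0 0 -0.3 1" --pt "0 0 0 0 0 -0.3 1" --pt "0 0 0 0 0 -0.3 1" --pt "0 0 0 0 0 -0.18 1" --pt "0 0 0 0 0 0 1" --pt "0 0 0 0 0 0 1"

```text
clock: 2.68
tcp_pos: [0.4796, 0.0401, 0.2336]
tool_rot: [[-0.938, -0.347, -0.0], [-0.347, 0.938, -0.0], [0.0, -0.0, -1.0]]
contact_force: [-1.0, 0.1, -0.7]
opening: 0.997
finger_force: 0.0
```

```bash
python3 -c "
from go import *
plan([.489,.0187,.110],20.4)"
```

```text
t 2.675 tcp [0.4796 0.0401 0.2336] shift shares [-0.03 -0.47  2.47] turn shares [-0.    -0.    -0.003] shift shares after turn [-0.03 -0.47  2.47] F [-1.   0.1 -0.7] q [  -9.7   -5.1  106.1   -0.    79.  -120. ]
```

Request:
drive_tool --pt "-0.03 -0.47 0 0 0 0 1" --pt "0 0 0 0 0 0 1" --pt "0 0 0.5 0 0 0 1" --pt "0 0 0.5 0 0 0 1" --pt "0 0 0.5 0 0 0 1" --pt "0 0 0.5 0 0 0 1" --pt "0 0 0.47 0 0 0 1" --pt "0 0 0 0 0 0 1"

```text
clock: 3.68
tcp_pos: [0.4874, 0.0194, 0.1084]
tool_rot: [[-0.937, -0.348, -0.004], [-0.348, 0.937, 0.001], [0.004, 0.003, -1.0]]
contact_force: [0.5, -0.0, 1.2]
opening: 0.998
finger_force: 0.0
```

Request:
drive_tool --pt "0 0 0 0 0 0 -1" --pt "0 0 0 0 0 0 -1" --pt "0 0 0 0 0 0 -1" --pt "0 0 0 0 0 0 -1" --pt "0 0 0 0 0 0 -1" --pt "0 0 0 0 0 0 -1" --pt "0 0 0 0 0 0 -1" --pt "0 0 0 0 0 0 -1"

```text
clock: 4.68
tcp_pos: [0.4891, 0.0186, 0.11]
tool_rot: [[-0.937, -0.349, -0.0], [-0.349, 0.937, 0.0], [0.0, 0.0, -1.0]]
contact_force: [-0.1, -0.7, -2.2]
opening: 0.172
finger_force: 30.0
```

Request:
drive_tool --pt "0 0 -0.3 0 0 0 -1" --pt "0 0 -0.7 0 0 0 -1" --pt "0 0 -0.7 0 0 0 -1" --pt "0 0 -0.3 0 0 0 -1" --pt "0 0 0 0 0 0.3 -1" --pt "0 0 0 0 0 0.3 -1" --pt "0 0 0 0 0 0.167 -1" --pt "0 0 0 0 0 0 -1" --pt "0 0 0 0 0 0 -1"

```text
clock: 5.8
tcp_pos: [0.489, 0.0186, 0.2098]
tool_rot: [[-1.0, 0.026, -0.001], [0.026, 1.0, 0.0], [0.001, 0.0, -1.0]]
contact_force: [-0.2, -0.1, -1.6]
opening: 0.173
finger_force: 30.0
```

```bash
python3 -c "
from go import *
plan([.483,-.1585,.16],-1.3)"
```

```text
t 5.8 tcp [0.489  0.0186 0.2098] shift shares [ 0.03 -3.54  1.  ] turn shares [ 0.    -0.001 -0.006] shift shares after turn [ 0.04 -3.54  1.  ] F [-0.2 -0.1 -1.6] q [ -12.    -2.7  106.5   -0.    76.2 -100.5]
```

Request:
drive_tool --pt "0 -0.5 0 0 0 0 -1" --pt "0 -0.7 0 0 0 0 -1" --pt "0 -0.8 0 0 0 0 -1" --pt "0 -0.7 0 0 0 0 -1" --pt "0 -0.5 0 0 0 0 -1" --pt "0.03 -0.34 0 0 0 0 -1" --pt "0 0 0.4 0 0 0 -1" --pt "0 0 0.4 0 0 0 -1" --pt "0 0 0.2 0 0 0 -1" --pt "0 0 0 0 0 0 -1" --pt "0 0 0 0 0 0 -1"

```text
clock: 7.18
tcp_pos: [0.4834, -0.1585, 0.161]
tool_rot: [[-1.0, 0.027, 0.001], [0.027, 1.0, -0.001], [-0.001, -0.001, -1.0]]
contact_force: [-0.1, -0.3, -0.2]
opening: 0.173
finger_force: 30.0
```

Run:
```python
from go import *
plan([.578,-.161,.16],-1.3)
s=grab('scene'); t=grab('top')
im=s['image'][185:285,260:400]; im2=t['image'][185:285,265:385]
cv2.imwrite('pics/pre.png',np.hstack([cv2.resize(im,(420,300),interpolation=2),cv2.resize(im2,(360,300),interpolation=2)])[:,:,::-1])
```

```text
t 7.175 tcp [ 0.4834 -0.1585  0.161 ] shift shares [-1.89  0.    0.02] turn shares [-0.001  0.003 -0.008] shift shares after turn [-1.89 -0.01  0.02] F [-0.1 -0.3 -0.2] q [ -31.8    3.1  106.5    0.    70.3 -120.2]
```

View pics/pre.png

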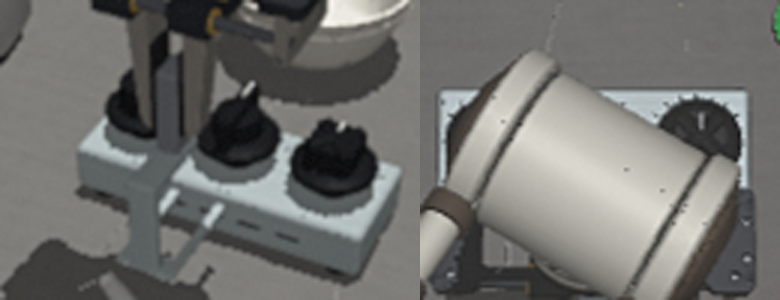

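The scene crop shows the puller held upright before the box, with prong tips at about (316,251) and (333,254), pointed under the bar cap. I'll check these against the model.

Run:
```python
from go import *
s=grab('scene'); _,p,R=pos()
for q in([.031,.0175,.005],[.031,-.0175,.005],[-.048,-.021,0],[-.048,.01,0]):
    w=p+R@np.array([-q[0],q[1],.11-q[2]]); print(w.round(4),proj(s,w).round(1), ((proj(s,w)-[260,185])*3).round(0))
```

```text
[ 0.515 -0.142  0.056] [317.6 247.8] [173. 188.]
[ 0.5141 -0.177   0.056 ] [332.6 252.7] [218. 203.]
[ 0.435  -0.1783  0.0509] [316.4 278.9] [169. 282.]
[ 0.4358 -0.1474  0.0509] [302.5 274. ] [128. 267.]
```

Request:
drive_tool --pt "-0.25 0 0 0 0 0 -1" --pt "-0.25 0 0 0 0 0 -1" --pt "-0.25 0 0 0 0 0 -1" --pt "-0.25 0 0 0 0 0 -1" --pt "0 0 0 0 0 0 -1"

```text
clock: 7.95
tcp_pos: [0.5337, -0.1597, 0.16]
tool_rot: [[-1.0, 0.027, -0.0], [0.027, 1.0, 0.0], [0.0, 0.0, -1.0]]
contact_force: [-1.0, -0.4, -1.7]
opening: 0.171
finger_force: 30.0
```

Request:
drive_tool --pt "-0.2 0 0 0 0 0 -1" --pt "-0.2 0 0 0 0 0 -1" --pt "-0.2 0 0 0 0 0 -1" --pt "-0.2 0 0 0 0 0 -1" --pt "-0.09 0 0 0 0 0 -1" --pt "0 0 0 0 0 0 -1"

```text
clock: 8.7
tcp_pos: [0.5775, -0.1609, 0.16]
tool_rot: [[-1.0, 0.027, -0.0], [0.027, 1.0, 0.0], [0.0, 0.0, -1.0]]
contact_force: [0.0, 0.4, -1.6]
opening: 0.173
finger_force: 30.0
```

Run:
```python
from go import *
plan([.578,-.161,.16],-1.3)
s=grab('scene'); im=s['image'][175:285,260:400]
cv2.imwrite('pics/in.png',cv2.resize(im,(700,550),interpolation=2)[:,:,::-1])
```

```text
t 8.7 tcp [ 0.5775 -0.1609  0.16  ] shift shares [-0.01 -0.   -0.  ] turn shares [ 0.    -0.001 -0.009] shift shares after turn [-0.01 -0.   -0.  ] F [ 0.   0.4 -1.6] q [ -27.1   16.3   91.6   -0.    72.1 -115.5]
```

View pics/in.png

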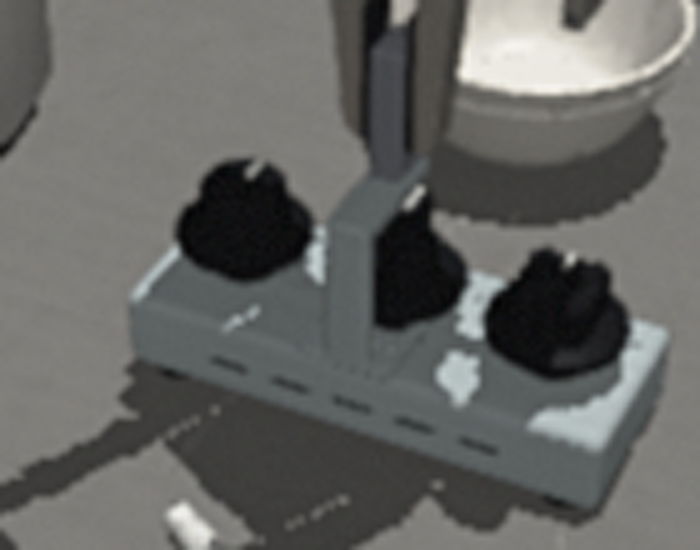

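The fork is seated under the bar cap with no contact force. The spine is in front of the cap at about crop (350,290). Now the slow pull straight up.

Request:
drive_tool --pt "0 0 -0.04 0 0 0 -1" --pt "0 0 -0.04 0 0 0 -1" --pt "0 0 -0.03 0 0 0 -1" --pt "0 0 -0.03 0 0 0 -1" --pt "0 0 -0.03 0 0 0 -1" --pt "0 0 -0.03 0 0 0 -1" --pt "0 0 -0.03 0 0 0 -1" --pt "0 0 -0.03 0 0 0 -1" --pt "0 0 -0.03 0 0 0 -1" --pt "0 0 0 0 0 0 -1"

```text
clock: 10.0
tcp_pos: [0.5777, -0.1611, 0.1754]
tool_rot: [[-1.0, 0.027, 0.001], [0.027, 1.0, -0.001], [-0.001, -0.001, -1.0]]
contact_force: [0.2, -0.0, -1.6]
opening: 0.176
finger_force: 30.0
```

Request:
drive_tool --pt "0 0 -0.04 0 0 0 -1" --pt "0 0 -0.05 0 0 0 -1" --pt "0 0 -0.06 0 0 0 -1" --pt "0 0 -0.06 0 0 0 -1" --pt "0 0 -0.06 0 0 0 -1" --pt "0 0 -0.06 0 0 0 -1" --pt "0 0 -0.06 0 0 0 -1" --pt "0 0 -0.06 0 0 0 -1" --pt "0 0 -0.05 0 0 0 -1" --pt "0 0 -0.03 0 0 0 -1" --pt "0 0 0 0 0 0 -1" --pt "0 0 0 0 0 0 -1"

```text
clock: 11.5
tcp_pos: [0.5773, -0.1609, 0.201]
tool_rot: [[-1.0, 0.027, -0.0], [0.027, 1.0, 0.0], [0.0, 0.0, -1.0]]
contact_force: [-0.5, 0.7, -2.4]
opening: 0.175
finger_force: 30.0
```

Run:
```python
from go import *
plan([.5065,-.416,.26],3.2)
s=grab('scene'); im=s['image'][145:285,250:410]
cv2.imwrite('pics/up.png',cv2.resize(im,(640,560),interpolation=2)[:,:,::-1])
```

```text
t 11.5 tcp [ 0.5773 -0.1609  0.201 ] shift shares [ 1.28 -5.14 -1.18] turn shares [ 0.    -0.    -0.166] shift shares after turn [ 1.7  -5.01 -1.18] F [-0.5  0.7 -2.4] q [ -27.1   14.1   89.5   -0.    76.5 -115.6]
```

View pics/up.png

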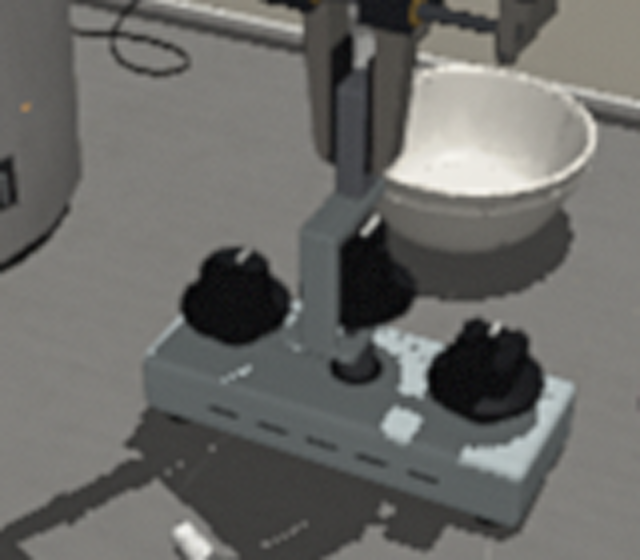

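The bar cap is off, resting on the fork at crop (375,280), and the bare stem shows at (355,365). I'll raise it, turn slightly, then carry it gently.

Request:
drive_tool --pt "0 0 -0.06 0 0 0 -1" --pt "0 0 -0.12 0 0 0 -1" --pt "0 0 -0.18 0 0 0 -1" --pt "0 0 -0.2 0 0 0 -1" --pt "0 0 -0.18 0 0 0 -1" --pt "0 0 -0.12 0 0 -0.015 -1" --pt "0 0 -0.06 0 0 -0.03 -1" --pt "0 0 0 0 0 -0.04 -1" --pt "0 0 0 0 0 -0.04 -1" --pt "0 0 0 0 0 -0.03 -1" --pt "0 0 0 0 0 -0.011 -1" --pt "0 0 0 0 0 0 -1"

```text
clock: 13.05
tcp_pos: [0.5773, -0.1609, 0.247]
tool_rot: [[-0.998, -0.056, -0.0], [-0.056, 0.998, 0.0], [0.0, 0.0, -1.0]]
contact_force: [-0.3, 0.6, -2.7]
opening: 0.172
finger_force: 30.0
```

Request:
drive_tool --pt "0.02 -0.06 0 0 0 0 -1" --pt "0.04 -0.12 0 0 0 0 -1" --pt "0.06 -0.18 0 0 0 0 -1" --pt "0.08 -0.24 0 0 0 0 -1" --pt "0.1 -0.3 0 0 0 0 -1" --pt "0.1 -0.3 0 0 0 0 -1" --pt "0.1 -0.3 0 0 0 0 -1" --pt "0.1 -0.3 0 0 0 0 -1" --pt "0.1 -0.3 0 0 0 0 -1" --pt "0.1 -0.3 0 0 0 0 -1" --pt "0.1 -0.3 0 0 0 0 -1" --pt "0.1 -0.3 0 0 0 0 -1"

```text
clock: 14.55
tcp_pos: [0.5355, -0.3145, 0.2471]
tool_rot: [[-0.998, -0.056, 0.0], [-0.056, 0.998, 0.0], [-0.0, 0.0, -1.0]]
contact_force: [0.3, -0.0, -1.9]
opening: 0.173
finger_force: 30.0
```

Request:
drive_tool --pt "0.1 -0.3 0 0 0 0 -1" --pt "0.1 -0.3 0 0 0 0 -1" --pt "0.1 -0.3 0 0 0 0 -1" --pt "0.1 -0.3 0 0 0 0 -1" --pt "0.1 -0.3 0 0 0 0 -1" --pt "0.1 -0.22 0 0 0 0 -1" --pt "0.1 -0.15 0 0 0 0 -1" --pt "0.08 -0.1 0 0 0 0 -1" --pt "0.04 -0.04 0 0 0 0 -1" --pt "0 0 0 0 0 0 -1"

```text
clock: 15.8
tcp_pos: [0.5004, -0.416, 0.2472]
tool_rot: [[-0.998, -0.056, 0.0], [-0.056, 0.998, 0.0], [-0.0, 0.0, -1.0]]
contact_force: [0.2, 0.9, -2.3]
opening: 0.172
finger_force: 30.0
```

Run:
```python
from go import *
plan([.5065,-.416,.16],3.2)
s=grab('scene'); im=s['image'][180:340,380:520]
cv2.imwrite('pics/r1.png',cv2.resize(im,(525,600),interpolation=2)[:,:,::-1])
```

```text
t 15.8 tcp [ 0.5004 -0.416   0.2472] shift shares [-0.12 -0.01  1.74] turn shares [ 0.  0. -0.] shift shares after turn [-0.12 -0.01  1.74] F [ 0.2  0.9 -2.3] q [ -50.4   19.7   77.3    0.    83.  -143.6]
```

View pics/r1.png

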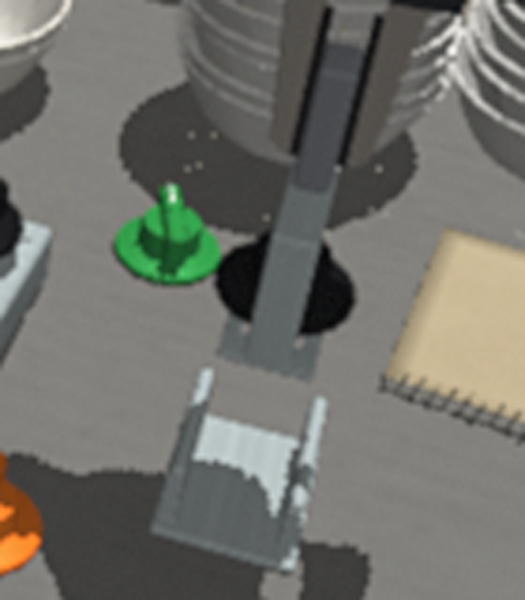

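The cap is still level on the fork, with its rim centred near crop (286,285). I'll measure its offset from the fork seat to correct the lowering position.

Run:
```python
from go import *
s=grab('scene'); _,p,R=pos()
im=s['image'].astype(int)
m=im.max(2)<42; m[:225]=0;m[280:]=0;m[:,:430]=0;m[:,482:]=0
ys,xs=np.nonzero(m); print('dark u',np.percentile(xs,[0,1,99,100]),'v',np.percentile(ys,[0,99,100]))
def ext(dx,dy,dz=0):
    c=p+[dx,dy,-.105+dz]; a=np.linspace(0,6.28,73)
    q=np.array([proj(s,c+[.032*np.cos(t),.032*np.sin(t),z]) for t in a for z in(0,.006)]); return q.min(0)[0].round(1),q.max(0).round(1)
for d in((0,0,0),(.005,0,0),(0,.005,0),(0,0,-.005)): print(d,*ext(*d))
```

```text
dark u [438. 438. 473. 473.] v [241. 268. 268.]
(0, 0, 0) 436.0 [474.7 271. ]
(0.005, 0, 0) 436.7 [475.3 269.2]
(0, 0.005, 0) 433.2 [471.8 270.2]
(0, 0, -0.005) 435.5 [474.1 273.2]
```

Run:
```python
from go import *
s=grab('scene'); _,p,R=pos()
for q in([-.048,-.021,0],[-.048,.021,0],[-.048,.021,.005],[-.048,-.01,.075],[-.013,-.008,.137]):
    w=p+R@np.array([-q[0],q[1],.11-q[2]]); print(q,(proj(s,w)).round(1),((proj(s,w)-[380,180]+.5)*3.75).round(0))
w=np.array([-.045,-.036,0]); c,d=np.cos(.056),np.sin(.056); 
for w in([-.045,-.036,0],[-.045,.036,0],[-.04,.033,.046],[.04,.033,.046],[.04,-.033,.046]):
    w=np.array([.5065+c*w[0]-d*w[1],-.416+d*w[0]+c*w[1],w[2]]); print('rest',((proj(s,w)-[380,180]+.5)*3.75).round(0))
```

```text
[-0.048, -0.021, 0] [462.5 281.8] [311. 383.]
[-0.048, 0.021, 0] [436.9 275.1] [215. 359.]
[-0.048, 0.021, 0.005] [437.4 273. ] [217. 350.]
[-0.048, -0.01, 0.075] [464.7 245.5] [320. 247.]
[-0.013, -0.008, 0.137] [474.9 200.2] [358.  78.]
rest [291. 577.]
rest [147. 534.]
rest [168. 468.]
rest [200. 362.]
rest [329. 396.]
```

Request:
drive_tool --pt "-0.04 0 0.05 0 0 0 -1" --pt "-0.04 -0.005 0.1 0 0 0 -1" --pt "0 0 0.2 0 0 0 -1" --pt "0 0 0.3 0 0 0 -1" --pt "0 0 0.3 0 0 0 -1" --pt "0 0 0.3 0 0 0 -1" --pt "0 0 0.25 0 0 0 -1" --pt "0 0 0.15 0 0 0 -1" --pt "0 0 0.08 0 0 0 -1" --pt "0 0 0.04 0 0 0 -1" --pt "0 0 0 0 0 0 -1"

```text
clock: 17.32
tcp_pos: [0.5046, -0.4163, 0.1589]
tool_rot: [[-0.998, -0.056, 0.0], [-0.056, 0.998, -0.0], [-0.0, -0.0, -1.0]]
contact_force: [0.0, -0.5, -2.7]
opening: 0.171
finger_force: 30.0
```

Request:
drive_tool --pt "0 0 0.03 0 0 0 -1" --pt "0 0 0.03 0 0 0 -1" --pt "0 0 0.03 0 0 0 -1" --pt "0 0 0.03 0 0 0 -1" --pt "0 0 0.03 0 0 0 -1" --pt "0 0 0.04 0 0 0 -1" --pt "0 0 0.05 0 0 0 -1" --pt "0 0 0.05 0 0 0 -1" --pt "0 0 0.05 0 0 0 -1" --pt "0 0 0 0 0 0 -1"

```text
clock: 18.58
tcp_pos: [0.5043, -0.416, 0.1412]
tool_rot: [[-0.998, -0.056, -0.0], [-0.056, 0.998, 0.0], [0.0, 0.0, -1.0]]
contact_force: [-0.1, -0.3, -1.0]
opening: 0.172
finger_force: 30.0
```

Run:
```python
from go import *
plan([.4,-.422,.14],3.2)
s=grab('scene'); im=s['image'][210:350,380:520]
cv2.imwrite('pics/r2.png',cv2.resize(im,(600,600),interpolation=2)[:,:,::-1])
```

```text
t 18.575 tcp [ 0.5043 -0.416   0.1412] shift shares [ 2.09 -0.    0.02] turn shares [ 0.001 -0.001 -0.   ] shift shares after turn [ 2.09 -0.    0.02] F [-0.1 -0.3 -1. ] q [ -50.1   25.    82.7    0.    72.3 -143.3]
```

View pics/r2.png

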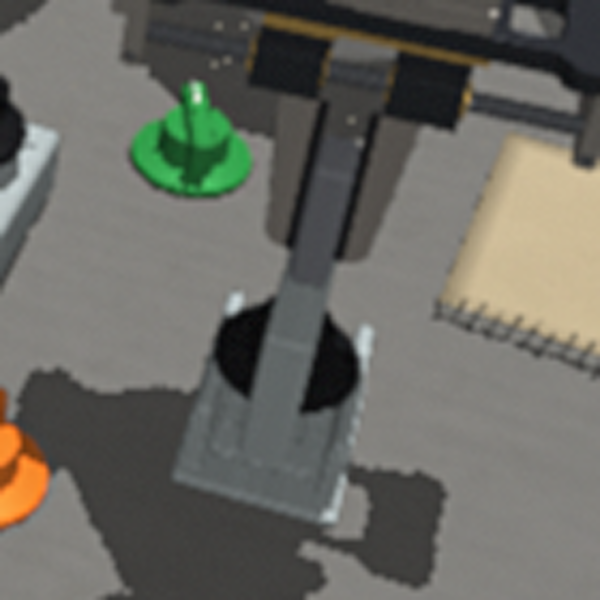

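The cap is seated across the rails: rim at crop (287,355), and the wrist load dropped by the cap's weight. Drawing the fork out straight back.

Request:
drive_tool --pt "0.05 0 0 0 0 0 -1" --pt "0.1 0 0 0 0 0 -1" --pt "0.15 0 0 0 0 0 -1" --pt "0.2 0 0 0 0 0 -1" --pt "0.2 0 0 0 0 0 -1" --pt "0.2 0 0 0 0 0 -1" --pt "0.2 0 0 0 0 0 -1" --pt "0.25 0 0 0 0 0 -1" --pt "0.25 0 0 0 0 0 -1" --pt "0.25 0 0 0 0 0 -1" --pt "0.25 0 0 0 0 0 -1" --pt "0 0 0 0 0 0 -1"

```text
clock: 20.12
tcp_pos: [0.3987, -0.4221, 0.1416]
tool_rot: [[-0.999, -0.055, -0.0], [-0.055, 0.999, 0.0], [0.0, 0.0, -1.0]]
contact_force: [0.4, -0.4, -1.8]
opening: 0.169
finger_force: 30.0
```

Request:
drive_tool --pt "0 0 -0.3 0 0 0 -1" --pt "0 0 -0.5 0 0 0 -1" --pt "0 0 -0.5 0 0 0 -1" --pt "0 0 -0.5 0 0 0 -1" --pt "0 0 -0.4 0 0 0 -1" --pt "0 0.3 0 0 0 0 -1" --pt "0 0.6 0 0 0 0 -1" --pt "0 0.6 0 0 0 0 -1" --pt "0 0.6 0 0 0 0 -1" --pt "0 0.6 0 0 0 0 -1" --pt "0 0.3 0 0 0 0 -1" --pt "0 0 0 0 0 0 -1"

```text
clock: 21.62
tcp_pos: [0.3913, -0.2713, 0.2514]
tool_rot: [[-0.998, -0.057, -0.0], [-0.057, 0.998, -0.0], [0.0, -0.0, -1.0]]
contact_force: [1.3, -0.1, -1.6]
opening: 0.171
finger_force: 30.0
```

Run:
```python
from go import *
plan([.489,.0187,.23],3.2)
s=grab('scene');t=grab('top'); a=s['image'][250:340,400:490]; b=t['image'][230:300,400:470]
cv2.imwrite('pics/r3.png',np.hstack([cv2.resize(a,(400,400),interpolation=2),cv2.resize(b,(400,400),interpolation=2)])[:,:,::-1])
```

```text
t 21.625 tcp [ 0.3913 -0.2713  0.2514] shift shares [-2.28  5.68  0.43] turn shares [-0.    -0.     0.003] shift shares after turn [-2.28  5.68  0.43] F [ 1.3 -0.1 -1.6] q [ -49.3   -6.7  105.5   -0.    81.2 -142.6]
```

View pics/r3.png

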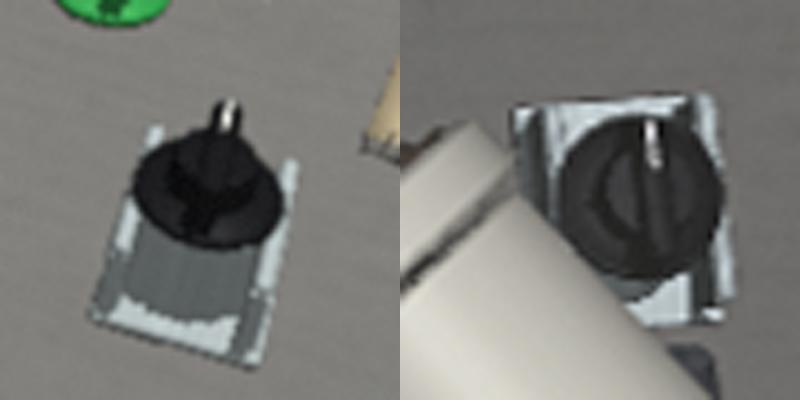

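The cap sits flat across both rails, slightly to the right and rear: rim centre about (442,264.5) in the top image. Checking numerically against the rest pose.

Run:
```python
from h import *
from fit import *
t=grab('top'); s=grab('scene')
for f,roi,n in((t,(418,240,50,50),'top'),(s,(425,275,50,34),'scene')):
    x0,y0,w,h=roi; im=f['image'][y0:y0+h,x0:x0+w].astype(int); m=(im.max(2)<75).astype(np.uint8)
    k,l,st,_=cv2.connectedComponentsWithStats(m); i=1+st[1:,4].argmax(); b=st[i]
    print(n,'dark bbox u',x0+b[0],x0+b[0]+b[2]-1,'v',y0+b[1],y0+b[1]+b[3]-1)
    for c in((.5065,-.416),(.5065,-.420),(.5065,-.424),(.5115,-.420)):
        q=np.array([proj(f,v) for v in cyl(*c,.032,.046,.052)]); print(c,q.min(0).round(1),q.max(0).round(1))
```

```text
top dark bbox u 427 456 v 248 284
(0.5065, -0.416) [426.3 249.4] [456.7 279.3]
(0.5065, -0.42) [428.2 249.3] [458.6 279.2]
(0.5065, -0.424) [430.1 249.3] [460.4 279.2]
(0.5115, -0.42) [428.1 247.1] [458.4 276.9]
scene dark bbox u 429 463 v 275 306
(0.5065, -0.416) [428.9 280.2] [464.3 307.2]
(0.5065, -0.42) [430.9 280.8] [466.5 307.9]
(0.5065, -0.424) [433.  281.5] [468.7 308.6]
(0.5115, -0.42) [431.6 279.2] [467.1 306. ]
```

Request:
drive_tool --pt "-0.1 0.2 0 0 0 0 -1" --pt "-0.2 0.5 0 0 0 0 -1" --pt "-0.2 0.6 0 0 0 0 -1" --pt "-0.2 0.6 0 0 0 0 -1" --pt "-0.3 0.6 0 0 0 0 -1" --pt "-0.3 0.6 0 0 0 0 -1" --pt "-0.3 0.6 0 0 0 0 -1" --pt "-0.2 0.6 0 0 0 0 -1" --pt "-0.2 0.6 0 0 0 0 -1" --pt "-0.1 0.3 0 0 0 0 -1" --pt "-0.02 0.11 0 0 0 0 -1" --pt "0 0 0 0 0 0 -1"

```text
clock: 23.32
tcp_pos: [0.4823, -0.0016, 0.2516]
tool_rot: [[-0.998, -0.056, -0.0], [-0.056, 0.998, -0.0], [0.0, -0.0, -1.0]]
contact_force: [0.3, -0.5, -1.0]
opening: 0.176
finger_force: 30.0
```

Request:
drive_tool --pt "0 0 0.3 0 0 0 -1" --pt "0 0 0.5 0 0 0 -1" --pt "0 0 0.5 0 0 0 -1" --pt "0 0 0.5 0 0 0 -1" --pt "0 0 0.4 0 0 0 -1" --pt "0 0 0.3 0 0 0 -1" --pt "0 0 0.15 0 0 0 -1" --pt "0 0 0.06 0 0 0 -1" --pt "0 0 0 0 0 0 -1"

```text
clock: 24.45
tcp_pos: [0.4827, -0.0013, 0.1165]
tool_rot: [[-0.998, -0.056, 0.001], [-0.056, 0.998, -0.0], [-0.001, -0.0, -1.0]]
contact_force: [0.4, -0.1, -1.6]
opening: 0.17
finger_force: 30.0
```

Request:
drive_tool --pt "0 0 0.03 0 0 0 -1" --pt "0 0 0.03 0 0 0 -1" --pt "0 0 0.03 0 0 0 -1" --pt "0 0 0.02 0 0 0 -1" --pt "0 0 0 0 0 0 -1" --pt "0 0 0 0 0 0 -1"

```text
clock: 25.2
tcp_pos: [0.4823, -0.0012, 0.1106]
tool_rot: [[-0.998, -0.056, 0.0], [-0.056, 0.998, -0.0], [-0.0, -0.0, -1.0]]
contact_force: [-0.4, 0.2, -1.4]
opening: 0.173
finger_force: 30.0
```

Request:
drive_tool --pt "0 0 0.01 0 0 0 -1" --pt "0 0 0.01 0 0 0 -1" --pt "0 0 0 0 0 0 -1" --pt "0 0 0 0 0 0 -1"

```text
clock: 25.7
tcp_pos: [0.4825, -0.0012, 0.11]
tool_rot: [[-0.998, -0.056, 0.0], [-0.056, 0.998, -0.0], [-0.0, -0.0, -1.0]]
contact_force: [-1.1, 0.8, 3.2]
opening: 0.176
finger_force: 30.0
```

Contact with the worktop (force changed sign), so release and retreat.

Request:
drive_tool --pt "0 0 0 0 0 0 -0.4" --pt "0 0 0 0 0 0 0" --pt "0 0 0 0 0 0 0.5" --pt "0 0 0 0 0 0 1" --pt "0 0 0 0 0 0 1" --pt "0 0 0 0 0 0 1" --pt "0 0 0 0 0 0 1"

```text
clock: 26.58
tcp_pos: [0.4823, -0.0012, 0.1096]
tool_rot: [[-0.998, -0.056, 0.0], [-0.056, 0.998, 0.0], [-0.0, 0.0, -1.0]]
contact_force: [0.9, -1.1, -1.2]
opening: 0.912
finger_force: 0.0
```

Request:
drive_tool --pt "0 0 -0.3 0 0 0 1" --pt "0 0 -0.5 0 0 0 1" --pt "0 0 -0.6 0 0 0 1" --pt "0 0 -0.6 0 0 0 1" --pt "0 0 -0.5 0 0 0 1" --pt "0.5 0 0 0 0 0 1" --pt "0.7 0 0 0 0 0 1" --pt "0.5 0 0 0 0 0 1" --pt "0 0 0 0 0 0 1" --pt "0 0 0 0 0 0 1"

```text
clock: 27.82
tcp_pos: [0.3983, -0.0061, 0.2354]
tool_rot: [[-0.998, -0.056, 0.002], [-0.056, 0.998, -0.0], [-0.002, -0.001, -1.0]]
contact_force: [-0.0, -0.2, -0.2]
opening: 1.001
finger_force: 0.0
```

Run:
```python
from fit import *
s=grab('scene'); t=grab('top')
p,c=fit([(s,(240,194,52,90))],PULL,[.4825,-.0012,.056],ab,18); print('puller',np.round(p,3),c)
f=t; 
for n,f,(x0,y0,w,h) in (('top',t,(418,240,50,50)),('scene',s,(425,275,50,34))):
    im=f['image'][y0:y0+h,x0:x0+w].astype(int); m=(im.max(2)<75).astype(np.uint8)
    k,l,st,_=cv2.connectedComponentsWithStats(m); i=1+st[1:,4].argmax(); b=st[i]; print(n,x0+b[0],x0+b[0]+b[2]-1,y0+b[1],y0+b[1]+b[3]-1)
print(ctrl.read_state()['tcp_pos'])
```

```text
puller [ 0.484 -0.001  0.075] 0.44582964690742377
top 422 456 248 285
scene 429 463 275 306
[ 0.39819397 -0.00597439  0.23498943]
```

The puller stands upright where it was placed and the cap has not moved.

```bash
python3 -c "
from bench import job
print(job.job_done())"
```

```text
the job is handed in; nothing more can be done
None
```

The bar cap is off and measured within about 2 mm of the middle of the rest's two rails; the puller stands upright on the worktop near where it started. The job was handed in at about 28 s with no verdict returned.

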